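# Load a bottle into the bench-top bottle labeller

## Task

Load the bottle labeller: with your fingertips, roll the clear blue-capped bottle that lies at the foot of the sloped infeed gutter up the gutter and over the front roller, until it sits down between the two rollers in front of the back stop and cannot roll back. Then push the leaning pressure-roller arm over from behind, by its red crossbar, so that it comes down and rests on the bottle, and leave the machine clear. Only push: never take the bottle between the fingers or lift it off its track, and leave the other things on the bench where they are.

Things in the scene. Friction and masses are not known exactly. Their poses are not given: they have to be found in the camera images.
- labeller: Bench-top bottle labeller, fixed: white base, aluminium plates. Origin on the bench under the nest (trough between two rollers); x up the gutter, away from the operator; y left along the rollers; z up. Base x -130 to 175 mm, y +-75 mm, 16 mm high. Side plates at y +-65 mm are 58 mm high from x -38 to 90 mm. Label roll at x 102 to 172 mm, 99 mm high; control box at x 55 to 155, y -133 to -63 mm, 64 mm high.
- front_roller_axis (a point): Middle of the axis of the front roller (labeller x = -19 mm, 37 mm high). Two free-turning black rollers, radius 10 mm, 118 mm long, lie along the labeller's y at x = -19 and +19 mm and make the nest. The front one stands 5 mm above the end of the gutter floor: the bottle must be pushed up over it (a few newtons) and then drops into the nest.
- back_stop (a point): Middle of the front face of the back stop, a steel plate behind the nest: labeller x = 32 mm, 67 mm high; the plate is 62 mm wide (y) and runs from 50 to 84 mm high. A seated bottle lies about 4 mm in front of it.
- infeed: Floor of the sloped infeed gutter, part of the labeller. Origin at the middle of the floor's upper end (labeller x = -31 mm, 42 mm high); x points up the 12 degree slope, z square off the floor. The floor runs from x = -94 to 0 mm, 126 mm wide between side cheeks 23 mm high; at the foot (x = -92 mm) a cross lip stands 9 mm above the floor.
- bottle: The bottle to load: clear screw-cap bottle, blue cap, 56 mm diameter, 105 mm long, about 0.19 kg, lying on its side at the foot of the gutter against the lip, axis along the labeller's y, cap to the left (+y). Origin at the centre of its base, z along the bottle toward the cap: straight body to about 65 mm, then shoulder, cap (36 mm diameter) from 83 to 105 mm.
- pressure_arm (a joint): Angle (rad) of the pressure-roller arm: 0 = level, pointing to the operator (-x), as it lies on a seated bottle; 1.57 = upright; 1.92 = leaning back on its stop. It starts leaning back and stays so. Damped hinge: once below about 1.3 it sinks by itself in about 2 s. Mass 0.15 kg; black roller of radius 9 mm, 60 mm from the hinge, between two links at y +-27 mm.
- pressure_hinge (a point): Middle of the arm's hinge axis, along the labeller's y: labeller x = 60 mm, 107 mm high. The hinge posts at y +-36 mm are 118 mm high.
- bottle_center (a point): Point on the bottle's axis 44 mm from its base. When it lies on the gutter floor or in the nest, it is 28 mm above the floor or 70 mm above the bench.
- nest (a point): Where the bottle's axis comes to lie when it is seated in the nest: above the labeller's origin, 70 mm above the bench (the point is at the middle of the rollers' length; the bottle may lie to either side along them).
- crossbar (a point): Middle of the red crossbar at the end of the arm, 95 mm from the hinge: a round bar of radius 6.5 mm and 76 mm long, along the labeller's y. With the arm leaning back it stands about 200 mm above the bench, with nothing behind it above the 99 mm high label roll.
- waiting_bottle_a: Bystander: clear bottle with a blue cap, standing beside the labeller on its right, 56 mm in diameter, 105 mm tall. Origin under its centre.
- waiting_bottle_b: Bystander: larger clear bottle with a blue cap, standing beside the labeller on its right, 70 mm in diameter, 143 mm tall. Origin under its centre.
- log_book: Bystander: red log book, 170 x 124 x 15 mm. Origin under its centre.
- marker: Bystander: grey marker with black cap, 135 mm long, lying on the log book. Origin under its centre.
- timer: Bystander: small white timer, 62 x 66 x 20 mm. Origin under its centre.
- slides: Bystander: flat white slide box, 55 x 165 x 28 mm. Origin under its centre.
- beaker: Bystander: glass beaker, 77 mm wide, 94 mm tall. Origin under its centre.
- film_box: Bystander: white and orange box, 64 x 111 x 58 mm. Origin under its centre.

How it is judged (in metres and radians):
On the way, in this order (a step that is already met when the one before it is completed fails the run):
1. the bottle sits between the two rollers, at rest, the arm still up (x of bottle_center in the frame of nest between -0.006 and 0.006 m and z of bottle_center in the frame of nest between -0.004 and 0.003 m and linear speed of bottle below 0.03 m/s and value of joint pressure_arm above 1 rad), for 0.2 s.
2. the pressure roller rests on the bottle (contact force between pressure_arm and bottle above 0.3 N and value of joint pressure_arm below 0.12 rad), for 0.2 s.
At the end, for the whole second after the job is handed in: The bottle lies at rest between the two rollers (its axis within 6 mm of the middle of the nest and at seated height, within 0.1 rad of square), and the pressure roller of the lowered arm rests on it with more than 0.3 N; the arm is within 0.12 rad of level (all of step 2 and x of bottle_center in the frame of nest between -0.006 and 0.006 m and z of bottle_center in the frame of nest between -0.004 and 0.003 m and angle between the z axis of bottle and the y axis of labeller, either way round below 0.1 rad and linear speed of bottle below 0.02 m/s and value of joint pressure_arm above -0.12 rad); the robot touches nothing.
It fails at once if the bottle is lifted more than about 17 mm off its track (z of bottle_center in the frame of infeed above 0.045 m).
It fails at once if the bottle is stood up or dropped off the machine (angle between bottle's own z axis and vertical below 1.2 rad or angle between bottle's own z axis and vertical above 1.94 rad or z of bottle_center in the frame of infeed below 0.005 m).
It fails at once if the bottle is taken between the fingers (contact force between the fingers and bottle above 0.3 N and x of the grasp point in the frame of bottle between -0.018 and 0.018 m and y of the grasp point in the frame of bottle between -0.018 and 0.018 m and z of the grasp point in the frame of bottle between -0.005 and 0.112 m).
It fails at once if another thing on the bench is pushed away or knocked over (distance of any of waiting_bottle_a, waiting_bottle_b, log_book, timer, slides, beaker, film_box from where it was at the start of the episode above 0.02 m or angle between any of waiting_bottle_a, waiting_bottle_b's own z axis and vertical above 0.5 rad or distance of marker from where it was at the start of the episode above 0.03 m).
It also fails if it takes over 48 s, if anything falls off the work surface, if the arm or the gripper's body presses on something with over 40 N, if the wrist force passes 120 N, or if a joint passes its speed limit or range.

## Robot

A 6-joint arm with a two-finger parallel gripper is mounted at the origin on a cart in front of the work surface, level with it; the furniture and walls round the work are solid. World frame = base frame: x ahead of the robot, y to its left, z up, the work surface at z = 0. Lengths are in mm, angles in rad, forces in N, time in s.
With the tool pointing down it reaches from about 250 to 775 mm from the base axis. Payload 8.9 kg.
Tool frame: the origin (TCP) lies midway between the tips of the shut fingers; the grasp point (between the pads) lies 19 mm behind it; z points along the fingers, y is the direction in which the jaws open and shut (so a half turn about z gives the same grasp; the last joint's range is limited). The gripper opens to 85 mm and grips with 20 to 120 N. Pads are 22 mm wide; open, the fingers measure 114 mm over their backs; the gripper's body (76 mm by 85 mm) begins 54 mm behind the grasp point. The pads swing forward as they close: fully open they stand 13 mm farther back than shut.
Start: joints at [-1.472, 0.291, -0.153, 1.127, 0, 1.431], TCP at [123.673, -510.224, 231.305] pointing down, gripper open.
Joint ranges: [-2.52, 2.52], [-0.91, 1.74], [-1.3, 1.37], [-1.96, 2.02], [-1.52, 1.47], [-3.14, 3.14]. Speed limits (rad/s): [2.22, 2.22, 2.79, 3.14, 3.14, 3.14].

## Interface

Orientations are given as a unit quaternion [w, x, y, z].
In Python, from bench import sensors, camera, camera_info, sign_off gives the robot as it stands. The module is installed in compiled form; this text tells all that it offers.
- The arm moves only by the shell command python3 -m inch 'ROWS' [FORCE]. ROWS is JSON, a list that holds one entry, the list of rows, each a list of 5 numbers: the finger opening in m, from 0 to 0.0854, then the shift along the tool's x, y, z in m, then the turn about the tool's z in rad. A call has 1 to 12 rows; each row is the pose to reach, as a shift and turn from the pose measured when the call began, along the tool's axes at that moment; what a row does not reach only later rows make up. A row lasts 1/8 s, in which the tool goes at most 62.5 mm and 10.7 degrees, less where a joint would pass 70% of its speed; a pose out of reach is approached as far as the arm can. A call with a gripper value outside its range is refused whole. The fingers move at their own pace and stop on an object; FORCE is the grip in N (left out, the last holds). Time passes only in rows, so rows that repeat a pose let the fingers close. It gives the time, the measured TCP pose, the force and the opening at its end, in the units of the state.
- sensors.sense(): the state, without advancing time (a new reading comes with each control period).
- camera(name): name is "scene" or "side" or "wrist"; returns (picture, depth): 384x512x3 uint8, red, green, blue; 384x512 float32, mm along the optical axis (not along the pixel's ray), 0 where there is no reading.
- camera_info(name): a dict with "mtx" (3x3 intrinsics, pixels), "R" (3x3) and "t" (3): a world point X has camera coordinates R X + t. Camera axes: x right, y down, z forward; pixel columns grow to the right and rows downward; lengths in mm; the calibration is good to about 2 mm. The wrist camera is an equidistant fisheye: a pixel r from the principal point sees the ray r / f radians off the axis. A picture is of the moment at which its call begins: read the wrist's pose just before it. camera_info takes no time and is no camera call; for the wrist camera it gives the pose at the moment of the call.
- sign_off(): hands the job in, once; it reports no verdict.
The state is a dict: "t": time; "qpos": joint angles; "qd": joint speeds; "joint_efforts": joint torques, N m; "eef_pos": TCP position; "orientation": TCP orientation; "ft_force": force on the tool from outside, world axes, zero at the start; "wrist_torque": the same for the moment, N m; "width": opening from 0.0 (shut) to 1.0 (fully open).
Only numpy, scipy, OpenCV 4.12 (cv2) and the standard library are available. Lean on these libraries where they do the work, as an engineer would, in place of code of your own. Each camera call takes 0.05 s, during which the arm holds its last target. There are 200 camera calls.

## Working session

There is one attempt and no reset: what is moved stays moved. The work goes in short steps, Python scripts to look and compute and a shell command to move; the robot and the scene stay as the last step left them, time stands still between calls to the robot, and variables do not carry over. Pictures are saved under pics/ and viewed, about 8 in all and at most 12, crops included, and the job is handed in when it is done.

```bash
mkdir -p pics; python3 - <<'E'
from bench import sensors,camera,camera_info
import cv2,numpy as np
s=sensors.sense();print(s['t'],s['eef_pos'],s['orientation'],s['width'])
for n in("scene","side"):
    p,d=camera(n);cv2.imwrite(f"pics/{n}0.png",p[:,:,::-1]);np.save(f"{n}_d.npy",d);np.save(f"{n}_p.npy",p)
    i=camera_info(n);print(n,-i['R'].T@i['t'],i['R'].round(2).tolist(),i['mtx'].round(0).tolist())
E
```

```text
0.0 [ 123.61728689 -509.79930798  230.74716614] [-6.42735720e-04  9.92941627e-01  1.18602330e-01  8.53974568e-06] 1.003370634315394
scene [-285.85061406  739.38418845  991.6213669 ] [[-0.64, -0.76, -0.0], [-0.48, 0.41, -0.77], [0.59, -0.5, -0.63]] [[453.0, 0.0, 249.0], [0.0, 453.0, 190.0], [0.0, 0.0, 1.0]]
side [256.61052574 839.7959229  750.49824628] [[-0.96, -0.29, -0.01], [-0.17, 0.58, -0.79], [0.23, -0.76, -0.61]] [[354.0, 0.0, 258.0], [0.0, 354.0, 192.0], [0.0, 0.0, 1.0]]
```

View pics/scene0.png

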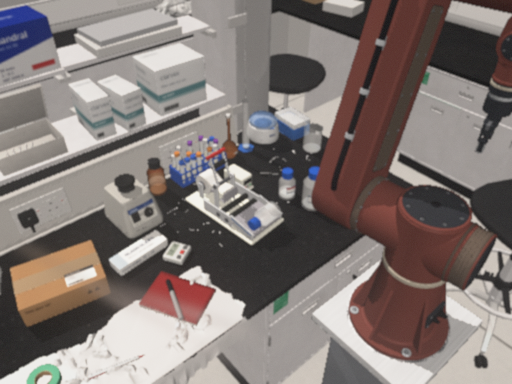

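View pics/side0.png

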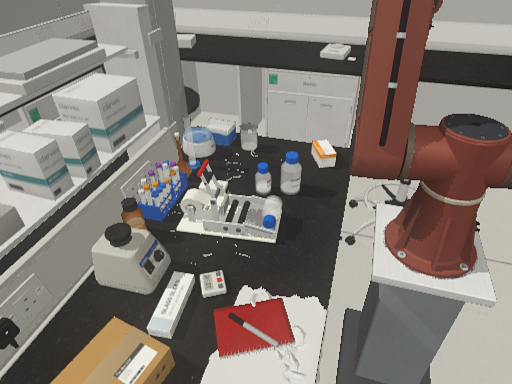

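```bash
python3 - <<'E'
import cv2,numpy as np
a=cv2.imread("pics/scene0.png")[140:245,175:300];b=cv2.imread("pics/side0.png")[150:250,165:300]
a=cv2.resize(a,None,fx=6,fy=6,interpolation=cv2.INTER_CUBIC)[:600];b=cv2.resize(b,None,fx=5.9,fy=5.9,interpolation=cv2.INTER_CUBIC)
cv2.imwrite("pics/ca.png",a);cv2.imwrite("pics/cb.png",b);print(a.shape,b.shape)
E
```

```text
(600, 750, 3) (590, 796, 3)
```

View pics/ca.png

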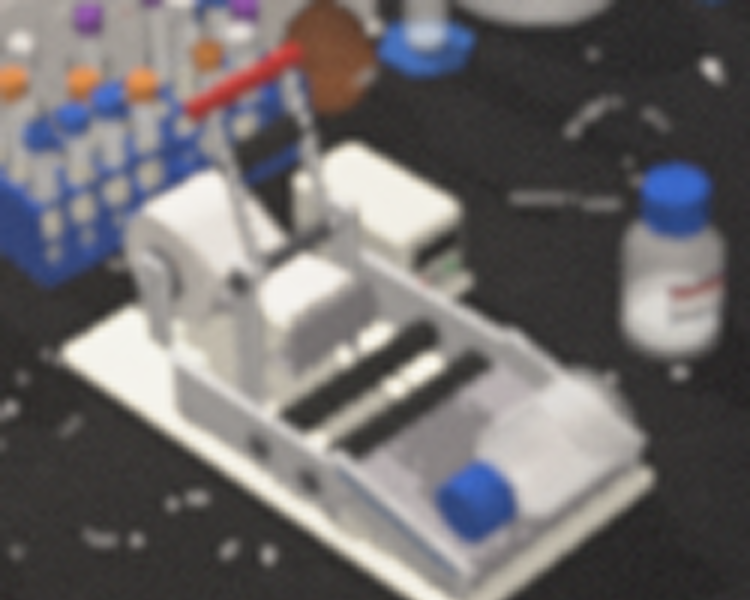

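View pics/cb.png

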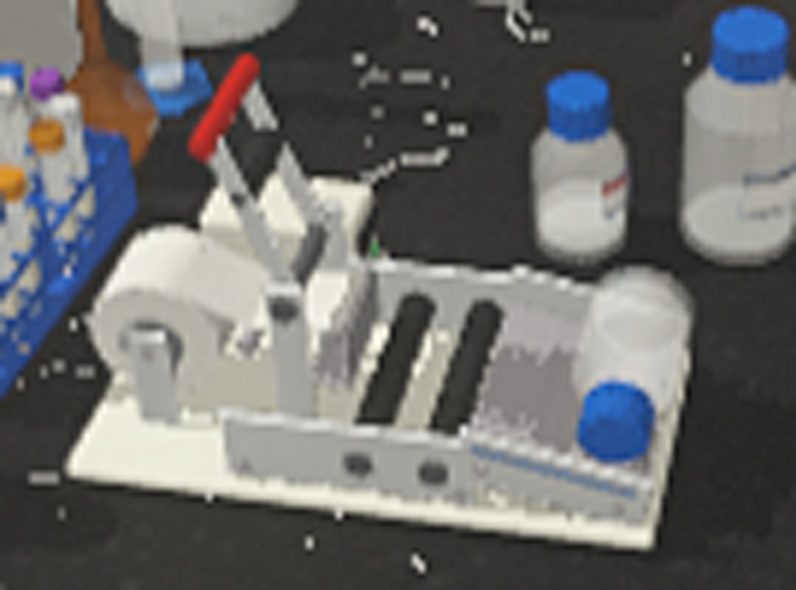

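```bash
cat > h.py <<'E'
import numpy as np,cv2
from bench import sensors,camera,camera_info
from scipy.spatial.transform import Rotation as Ro
def proj(n,P):
    i=camera_info(n);c=i['R']@P+i['t'];c=i['mtx']@c;return c[:2]/c[2]
E
python3 - <<'E'
from h import *
from scipy.optimize import least_squares
sc=lambda u,v:(175+u/6,140+v/6)
si=lambda u,v:(165+u/5.9,150+v/5.9)
O=[("scene",(175,75,16),sc(62,350)),("scene",(-130,-75,16),sc(655,478)),("scene",(92.5,38,199),sc(190,107)),("scene",(92.5,-38,199),sc(297,50)),
("side",(175,75,16),si(70,468)),("side",(-130,75,16),si(657,537)),("side",(-130,-75,16),si(690,352)),("side",(92.5,38,196),si(202,145)),("side",(92.5,-38,196),si(248,65))]
def W(p,q):
    c,s=np.cos(q[2]),np.sin(q[2]);return np.array([q[0]+c*p[0]-s*p[1],q[1]+s*p[0]+c*p[1],p[2]])
f=lambda q:np.concatenate([proj(n,W(p,q))-np.array(o) for n,p,o in O])
r=least_squares(f,[500,0,0],x_scale=[100,100,.3],loss='soft_l1');q=r.x;print(q,f(q).reshape(-1,2).round(1).tolist())
np.save('q.npy',q)
g=lambda P:np.concatenate([proj("scene",P)-sc(475,500),proj("side",P)-si(615,425)])
P=least_squares(g,W((-105,50,55),q)).x;print(P,g(P))
c,s=np.cos(q[2]),np.sin(q[2]);d=P[:2]-q[:2];print('cap in lab',c*d[0]+s*d[1],-s*d[0]+c*d[1],P[2])
for n,p in dict(nest=(0,0,70),cross=(92.5,0,196),bottle=(-105,0,55)).items():print(n,W(p,q))
for n,u,v in(("scene",675,340),("side",580,250)):pass
i=sensors.sense();print(np.linalg.inv(Ro.from_quat(np.roll(i['orientation'],-1)).as_matrix()).round(3))
E
```

```text
[5.61010076e+02 7.11426737e+01 1.07196465e-01] [[-0.6, 0.1], [0.0, -0.3], [-0.3, 0.8], [0.1, 0.0], [-0.9, -0.9], [-0.3, 0.2], [0.9, -1.4], [0.2, 0.6], [0.6, -0.4]]
[455.3794992   94.56219314  53.04948539] [-0.1293929   0.83029874 -0.20526113 -0.79450749]
cap in lab -102.51856869412589 34.586641258127585 53.04948538705884
nest [561.01007617  71.14267372  70.        ]
cross [652.97912236  81.03936731 196.        ]
bottle [456.6127805   59.90858912  55.        ]
[[ 0.972  0.236  0.   ]
 [ 0.236 -0.972 -0.001]
 [-0.     0.001 -1.   ]]
```

```bash
cat >> h.py <<'E'
q=np.load('q.npy')
def lab(P):
    c,s=np.cos(q[2]),np.sin(q[2]);d=np.array(P[:2])-q[:2];return np.array([c*d[0]+s*d[1],-s*d[0]+c*d[1],P[2]])
def W(p):
    c,s=np.cos(q[2]),np.sin(q[2]);return np.array([q[0]+c*p[0]-s*p[1],q[1]+s*p[0]+c*p[1],p[2]])
def go(*p):
    s=sensors.sense();R=Ro.from_quat(np.roll(s['orientation'],-1)).as_matrix()
    y=np.arctan2(R[1,0],R[0,0]);print('t',s['t'],'at',lab(s['eef_pos']).round(1),'turn',round(y-q[2],3),'F',np.round(s['ft_force'],1),'w',round(s['width'],2))
    for a in p:print(a,(R.T@(W(a)-s['eef_pos'])).round(1))
E
python3 - <<'E'
from h import *
go((-165,-18,160))
for n,u,v in(("scene",175+675/6,140+350/6),("side",165+580/5.9,150+250/5.9),("side",165+745/5.9,150+250/5.9)):
    i=camera_info(n);r=i['R'].T@np.linalg.inv(i['mtx'])@[u,v,1];C=-i['R'].T@i['t'];print('waiting base',lab(C-r*C[2]/r[2]).round(0))
E
```

```text
t 0.1 at [-497.  -530.9  230.8] turn 0.131 F [ 0.9  0.6 -0.2] w 1.0
(-165, -18, 160) [ 396.  -465.2   71.4]
waiting base [ -60. -176.   -0.]
waiting base [ -50. -167.    0.]
waiting base [-146. -184.    0.]
```

```bash
python3 -m inch '[[[0.045,0.02,-0.023,0,0.02],[0.045,0.06,-0.07,0,0.05],[0.045,0.1,-0.117,0,0.08],[0.045,0.14,-0.164,0,0.11],[0.045,0.18,-0.211,0,0.131],[0.045,0.22,-0.258,0,0.131],[0.045,0.26,-0.305,0,0.131],[0.045,0.3,-0.352,0,0.131],[0.045,0.34,-0.399,0.01,0.131],[0.045,0.375,-0.44,0.04,0.131],[0.045,0.396,-0.465,0.065,0.131],[0.045,0.396,-0.465,0.071,0.131]]]' && python3 - <<'E'
from h import *
go((-160,-18,45))
p,d=camera("wrist");cv2.imwrite("pics/w1.png",p[:,:,::-1])
E
```

```text
t: 1.6
eef_pos: [398.3, 37.2, 158.9]
orientation: [-0.001, 0.998, 0.055, -0.001]
ft_force: [-0.6, -0.3, 1.1]
width: 0.526
t 1.6 at [-165.4  -16.3  158.9] turn 0.003 F [-0.6 -0.3  1.1] w 0.53
(-160, -18, 45) [  5.7   1.9 113.9]
```

View pics/w1.png

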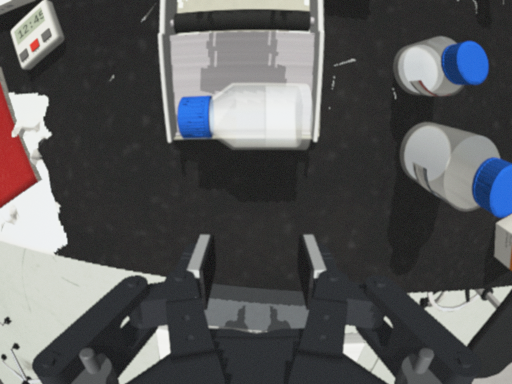

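```bash
python3 -m inch '[[[0.045,0,0,0.03,0],[0.045,0,0,0.06,0],[0.045,0.002,0,0.09,0],[0.045,0.004,0,0.11,0],[0.045,0.006,0,0.112,0],[0.045,0.010,0,0.112,0],[0.045,0.016,0,0.112,0],[0.045,0.022,0,0.112,0],[0.045,0.026,0,0.112,0],[0.045,0.030,0,0.112,0]]]' && python3 - <<'E'
from h import *
go((-125,-16,50),(-70,-16,60))
p,d=camera("wrist");cv2.imwrite("pics/w2.png",p[:,:,::-1])
E
```

```text
t: 2.9
eef_pos: [427.3, 39.7, 46.9]
orientation: [-0.001, 0.999, 0.055, -0.002]
ft_force: [0.4, 0.0, 0.4]
width: 0.531
t 2.9 at [-136.3  -17.    46.9] turn 0.002 F [0.4 0.  0.4] w 0.53
(-125, -16, 50) [11.3 -1.  -3.2]
(-70, -16, 60) [ 66.3  -0.9 -13.4]
```

View pics/w2.png

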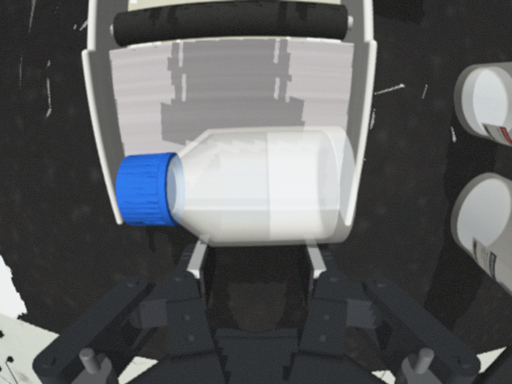

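```bash
python3 -m inch '[[[0.032,-0.004,0.004,0,0],[0.032,-0.004,0.004,0,0],[0.032,0.000,0.004,0,0],[0.032,0.006,0.004,-0.001,0],[0.032,0.012,0.004,-0.002,0],[0.032,0.018,0.004,-0.004,0],[0.032,0.024,0.004,-0.005,0],[0.032,0.030,0.004,-0.006,0],[0.032,0.036,0.004,-0.007,0],[0.032,0.042,0.004,-0.009,0],[0.032,0.048,0.004,-0.010,0],[0.032,0.052,0.004,-0.011,0]]]' && python3 - <<'E'
from h import *
go((-58,-20,62),(-48,-20,62),(-40,-20,62))
p,d=camera("wrist");cv2.imwrite("pics/w3.png",p[:,:,::-1])
E
```

```text
t: 4.45
eef_pos: [480.6, 41.4, 57.8]
orientation: [-0.001, 0.999, 0.055, -0.001]
ft_force: [-3.2, -0.7, 1.6]
width: 0.377
t 4.45 at [-83.2 -21.   57.8] turn 0.002 F [-3.2 -0.7  1.6] w 0.38
(-58, -20, 62) [25.2 -0.9 -4.2]
(-48, -20, 62) [35.2 -0.9 -4.3]
(-40, -20, 62) [43.2 -0.9 -4.3]
```

View pics/w3.png

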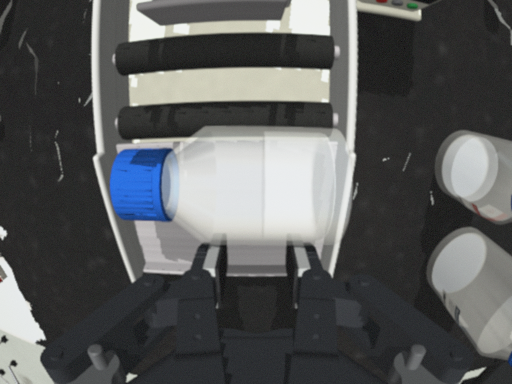

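```bash
python3 -m inch '[[[0.032,0.005,0,-0.002,0],[0.032,0.010,0,-0.003,0],[0.032,0.015,0,-0.004,0],[0.032,0.020,0,-0.006,0],[0.032,0.025,0,-0.007,0],[0.032,0.029,0,-0.007,0],[0.032,0.033,0,-0.007,0],[0.032,0.037,0,-0.007,0],[0.032,0.039,0,-0.007,0],[0.032,0.039,0,-0.007,0]]]' && python3 - <<'E'
from h import *
go((-40,-20,62))
p,d=camera("wrist");cv2.imwrite("pics/w4.png",p[:,:,::-1])
E
```

```text
t: 5.75
eef_pos: [520.0, 45.6, 64.9]
orientation: [-0.001, 0.999, 0.055, -0.001]
ft_force: [0.3, -0.0, -0.4]
width: 0.371
t 5.75 at [-43.5 -21.   64.9] turn 0.002 F [ 0.3 -0.  -0.4] w 0.37
(-40, -20, 62) [ 3.5 -1.   2.9]
```

View pics/w4.png

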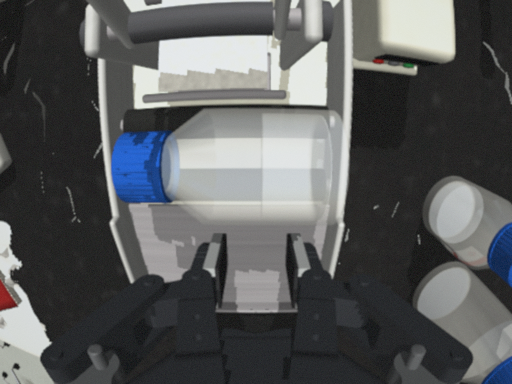

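```bash
python3 -m inch '[[[0.032,-0.008,0,-0.004,0],[0.02,-0.02,0,-0.02,0],[0,-0.03,0,-0.05,0],[0,-0.03,-0.005,-0.09,0],[0,-0.03,-0.015,-0.13,0],[0,-0.03,-0.02,-0.17,0],[0,-0.03,-0.02,-0.2,0],[0,-0.03,-0.02,-0.21,0],[0,-0.03,-0.02,-0.21,0]]]' && python3 - <<'E'
from h import *
go((128,0,275),(128,0,186))
d=np.load("scene_d.npy");i=camera_info("scene")
for u,v in((220,92),(200,85),(130,130),(170,60),(75,160),(200,150),(228,145)):
    z=d[v,u];c=np.linalg.inv(i['mtx'])@[u,v,1]*z;print(u,v,(i['R'].T@(c-i['t'])).round(0),)
E
```

```text
t: 6.92
eef_pos: [488.1, 61.9, 274.8]
orientation: [-0.001, 0.999, 0.055, -0.001]
ft_force: [-0.8, -0.3, -0.4]
width: 0.001
t 6.925 at [-73.5  -1.4 274.8] turn 0.002 F [-0.8 -0.3 -0.4] w 0.0
(128, 0, 275) [201.5  -1.   -0.5]
(128, 0, 186) [201.6  -0.8  88.5]
220 92 [ 955. -167.  205.]
200 85 [940. -71. 270.]
130 130 [926. 222. 210.]
170 60 [985.  11. 369.]
75 160 [1202.  343.   -4.]
200 150 [855.   7.  74.]
228 145 [ 832. -102.   60.]
```

```bash
python3 -m inch '[[[0,0.02,0,0,0],[0,0.05,0,0,0],[0,0.085,0,0,0],[0,0.12,0,0,0],[0,0.155,0,0,0],[0,0.185,0,0,0],[0,0.2,0,0,0],[0,0.203,0,0,0],[0,0.203,0,0.02,0],[0,0.203,0,0.045,0],[0,0.203,0,0.055,0],[0,0.203,0,0.055,0]]]' && python3 - <<'E'
from h import *
go((128,0,186))
a,d=camera("scene");b,d=camera("wrist")
a=cv2.resize(a[100:260,130:350],None,fx=3,fy=3)[:384];a=cv2.resize(a,(440,384))
cv2.imwrite("pics/x5.png",cv2.resize(np.hstack([a,b[:,76:436]])[:,:,::-1],None,fx=1,fy=1))
E
```

```text
t: 8.43
eef_pos: [688.9, 84.0, 218.9]
orientation: [-0.001, 0.999, 0.055, -0.002]
ft_force: [-0.1, -0.7, 0.0]
width: -0.002
t 8.425 at [128.6  -0.9 218.9] turn 0.002 F [-0.1 -0.7  0. ] w -0.0
(128, 0, 186) [-0.5 -0.8 32.9]
```

View pics/x5.png

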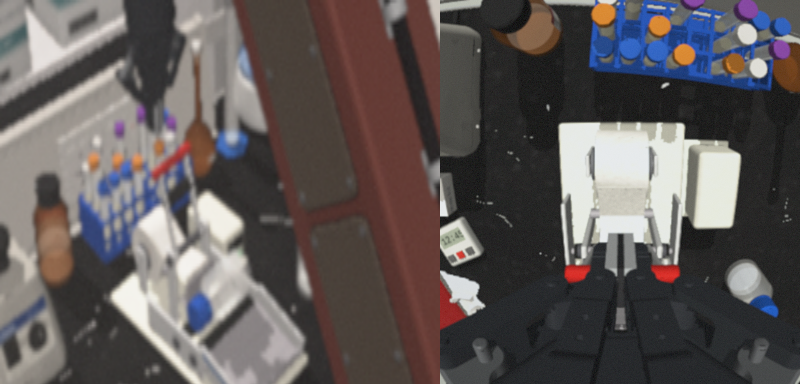

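```bash
python3 -m inch '[[[0,0,0,0.015,0],[0,0,0,0.031,0],[0,0,0,0.032,0],[0,-0.01,0,0.032,0],[0,-0.018,0,0.032,0],[0,-0.026,0,0.032,0],[0,-0.034,0,0.032,0],[0,-0.042,0,0.032,0],[0,-0.05,0,0.032,0],[0,-0.058,0,0.032,0]]]' && python3 - <<'E'
from h import *
go((40,0,186))
E
```

```text
t: 9.78
eef_pos: [631.6, 77.7, 188.4]
orientation: [-0.001, 0.999, 0.055, -0.0]
ft_force: [0.1, -0.1, 0.6]
width: -0.002
t 9.775 at [ 70.9  -1.  188.4] turn 0.002 F [ 0.1 -0.1  0.6] w -0.0
(40, 0, 186) [-30.9  -1.1   2.4]
```

```bash
python3 -m inch '[[[0,-0.008,0,0,0],[0,-0.016,0,0,0],[0,-0.023,0,0,0],[0,-0.029,0,0,0],[0,-0.031,0,0,0],[0,-0.031,0,0,0],[0,-0.031,0,-0.03,0],[0,-0.031,0,-0.07,0],[0,-0.031,0,-0.11,0],[0,-0.031,0,-0.13,0],[0,-0.031,0,-0.13,0],[0,-0.031,0,-0.13,0]]]' && python3 -m inch '[[[0,-0.03,0,0,0],[0,-0.07,0,0,0],[0,-0.11,0,0,0],[0,-0.15,0,0,0],[0,-0.18,0,0,0],[0,-0.2,0,0,0],[0,-0.2,0,0,0],[0,-0.2,0,0,0],[0,-0.2,0,0,0],[0,-0.2,0,0,0],[0,-0.2,0,0,0],[0,-0.2,0,0,0]]]' && python3 - <<'E'
from h import *
go()
a,d=camera("side");b,d=camera("wrist")
a=cv2.resize(a[150:246,165:265],(400,384))
cv2.imwrite("pics/x6.png",np.hstack([a,b[:,56:456]])[:,:,::-1])
E
```

```text
t: 11.28
eef_pos: [600.7, 74.2, 317.2]
orientation: [-0.001, 0.999, 0.055, -0.001]
ft_force: [-1.2, 0.5, 0.3]
width: 0.003
t: 12.78
eef_pos: [402.0, 52.4, 317.6]
orientation: [-0.001, 0.999, 0.055, -0.001]
ft_force: [0.3, 0.9, 0.1]
width: 0.002
t 12.775 at [-160.1   -1.6  317.6] turn 0.002 F [0.3 0.9 0.1] w 0.0
```

View pics/x6.png

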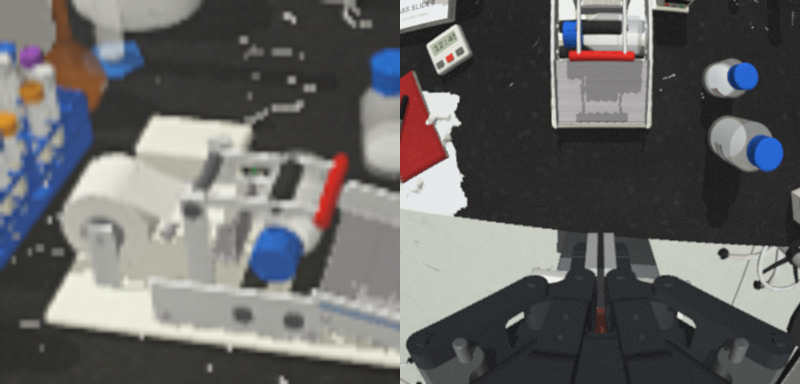

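```bash
python3 -m inch '[[[0,0,0,0,0],[0,0,0,0,0],[0,0,0,0,0],[0,0,0,0,0],[0,0,0,0,0],[0,0,0,0,0],[0,0,0,0,0],[0,0,0,0,0],[0,0,0,0,0],[0,0,0,0,0],[0,0,0,0,0],[0,0,0,0,0]]]' >/dev/null; python3 - <<'E'
from h import *
for n,(r0,r1,c0,c1) in dict(side=(170,215,230,260),scene=(150,240,190,270)).items():
    p=camera(n)[0].astype(int);m=(p[...,0]>120)&(p[...,1]<70)&(p[...,2]<70);k=np.zeros_like(m);k[r0:r1,c0:c1]=m[r0:r1,c0:c1]
    v,u=np.nonzero(k);print(n,u.mean(),v.mean(),len(u),[(a,proj(n,W((60-95*np.cos(a),0,107+95*np.sin(a)+2))).round(1)) for a in(-.12,0,.12)])
E
```

```text
side 247.52238805970148 197.13432835820896 67 [(-0.12, array([248.3, 199.5])), (0, array([248.4, 196.5])), (0.12, array([248. , 193.4]))]
scene 246.06060606060606 193.96969696969697 33 [(-0.12, array([245.6, 197.2])), (0, array([245.7, 194.5])), (0.12, array([245.6, 191.5]))]
```

Both views put the arm at about 0 rad, so it is level on the seated bottle. The robot is clear.

```bash
python3 -c "
from bench import sign_off;print(sign_off())"
```

```text
the job is handed in; nothing more can be done
None
```

The bottle is loaded and the job is handed in, after about 14 s of robot time. I found the labeller in the two fixed camera views. I then rolled the bottle up the gutter and over the front roller with two slightly open fingertips. Last, I pushed the arm over from behind with shut fingers on the red crossbar and backed away.

- **Bottle:** After the push, the wrist picture showed it square in the nest in front of the back stop, with a gap to the fingers. It was still there in the final pictures.
- **Pressure arm:** The crossbar's position in the two fixed views matches about 0 rad, within roughly 0.03 rad. The last picture shows the arm lying on the bottle. I could not measure the roller's contact force; I only saw that the arm was level and resting there.
- **Robot and bench:** The gripper was clear, with the force reading near zero. I moved nothing else and saw nothing displaced, though not every bench item was in the last pictures.

No check failed or disagreed.

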